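Line up the mould cover with a drift and fit its second bolt

TASK

The metal cover of the clay mould has swung out of line on its one fitted bolt. Take the red-handled drift from the wooden stand and press it fully home through the red-ringed hole so that its taper draws the cover into line with the mould; then, with the drift left in place, fit the loose brass bolt fully home in the other hole, its flange flat on the cover. Leave both standing there, and leave the clay figures where they stand.

Things in the scene. Friction and masses are not known exactly. Their poses are not given: they have to be found in the camera images.
- cover (a joint): Angle of the aluminium cover about the upright axis of its fitted brass bolt, rad, counter-clockwise seen from above; 0 = its holes line up with those of the mould. It starts 0.030 to 0.045 off. It swings stiffly (about 0.35 N m, some 2 N at the red-ringed hole) and stays where it is left. Cover: frame 180 x 120 x 12 mm with a 90 x 64 mm window over a white plaster insert; it lies on the mould, its underside 60 mm and its top 72 mm above the table.
- mould_red_hole (a point): Centre of the mouth of the 18 mm hole, 57 mm deep, in the top (60 mm above the table) of the dark wooden mould case under the cover, where the drift goes. The case, 180 x 120 x 60 mm, is fixed to the bench at any place and yaw. Axes: those of the case, x along its 180 mm length, y along its width; z up. The fitted bolt stands 140 mm to -x and 80 mm to -y of this point; its head (26 mm wide) rises 12 mm over the cover.
- mould_plain_hole (a point): The same for the bolt: centre of the mouth of the other 18 mm hole, 57 mm deep, in the top of the mould case, 80 mm to -y (case axes) of mould_red_hole.
- cover_red_hole (a point): Centre of the red-ringed 17 mm through-hole in the cover, at the cover's top face (72 mm above the table). At the start 5 to 7 mm to the side of mould_red_hole.
- cover_plain_hole (a point): Centre of the other, plain 17 mm through-hole in the cover, at its top face, where the bolt goes. At the start 4 to 6 mm to the side of mould_plain_hole.
- drift_handle (a point): Centre of the red handle (20 mm across, 50 mm tall, upright) of the steel drift, 0.15 to 0.27 kg. z along the drift, up. 30 mm below this point is the underside of its 27 mm wide, 5 mm thick collar; below the collar it is 16 mm across for 20 mm and then tapers over 30 mm to a 5 mm tip, 80 mm below this point. It stands in one of the two 19 mm holes of the stand, its collar resting on top, 60 mm above the table.
- drift_seat (a point): Centre of the underside of the drift's collar; when fully home it rests on the cover's top face.
- bolt_head (a point): Centre (18 mm above the flange's underside) of the loose brass bolt's round knurled head: 24 mm across, 28 mm tall over a 27 mm wide, 4 mm thick flange; its top 14 mm above this point. Steel shank 14 mm across, 35 mm long below the flange, its last 5 mm tapered to 9 mm. 0.08 to 0.16 kg. It stands in the other hole of the stand, flange on top, 60 mm above the table.
- bolt_seat (a point): Centre of the underside of the bolt's flange; when fully home it rests on the cover's top face.
- stand: Wooden block 60 (x) x 140 (y) x 60 mm, fixed; origin under its centre. Two holes 70 mm apart along its y hold the drift and the bolt, either way round.
- rabbit: A black painted clay rabbit with two red ears, about 110 mm tall, 58 mm across; stands on the table, must stay. Origin under its centre.
- tiger: A green painted clay tiger with a yellow cap, about 110 mm tall, 58 mm across; stands on the table, must stay. Origin under its centre.
- bisque: A plain white unpainted clay figure with a pointed hat, about 110 mm tall, 58 mm across; stands on the table, must stay. Origin under its centre.

How it is judged (in metres and radians):
On the way, in this order (a step that is already met when the one before it is completed fails the run):
1. the drift is fully home in the red-ringed hole and the cover is in line (distance between drift_seat and cover_red_hole below 0.004 m and value of joint cover between -0.016 and 0.016 rad), for 0.2 s.
2. with the drift still home, the bolt is fully home in the plain hole (all of step 1 and distance between bolt_seat and cover_plain_hole below 0.005 m), for 0.2 s.
At the end, for the whole second after the job is handed in: The drift's collar rests on the cover at the red-ringed hole (within 4 mm of its centre, height included), the bolt's flange at the plain hole (within 5 mm), the cover is within 0.016 rad of in line, and both are released and stay so (all of step 2); the robot touches nothing.
It fails at once if the black painted clay rabbit with two red ears is pushed more than 30 mm or knocked over (distance of rabbit from where it was at the start of the episode above 0.03 m or angle between rabbit's own z axis and vertical above 0.5 rad).
It fails at once if the green painted clay tiger with a yellow cap is pushed more than 30 mm or knocked over (distance of tiger from where it was at the start of the episode above 0.03 m or angle between tiger's own z axis and vertical above 0.5 rad).
It fails at once if the plain white unpainted clay figure with a pointed hat is pushed more than 30 mm or knocked over (distance of bisque from where it was at the start of the episode above 0.03 m or angle between bisque's own z axis and vertical above 0.5 rad).
It also fails if it takes over 58 s, if anything falls off the work surface, if the arm or the gripper's body presses on something with over 40 N, if the wrist force passes 120 N, or if a joint passes its speed limit or range.

ROBOT

A 6-joint arm with a two-finger parallel gripper is mounted at the origin on the work surface. World frame = base frame: x ahead of the robot, y to its left, z up, the work surface at z = 0. Lengths are in m, angles in degrees, forces in N, time in s.
With the tool pointing down it reaches from about 0.25 to 0.8 m from the base axis. Payload 3.9 kg.
Tool frame: the origin (TCP) lies midway between the tips of the shut fingers; the grasp point (between the pads) lies r.grip_point_offset behind it (r.grip_point_offset is the distance from the TCP to the grasp point, in m); z points along the fingers, y is the line along which they close (so a half turn about z gives the same grasp; the last joint's range is limited). The gripper opens to 85 mm and grips with 20 to 120 N. Pads are 22 mm wide; open, the fingers measure 114 mm over their backs; the gripper's body (76 mm by 85 mm) begins 54 mm behind the grasp point. The pads swing forward as they close: fully open they stand 13 mm farther back than shut.
Start: joints at [-74.656, 14.897, -7.913, 67.191, 0, 90], TCP at [0.139, -0.506, 0.231] pointing down, gripper open.
Joint ranges: [-159.42, 159.42], [-47.68, 98.78], [-73.54, 78.23], [-108.79, 121.32], [-90, 84.71], [-180, 180]. Speed limits (degrees/s): [147.25, 147.25, 180, 180, 180, 180].

INTERFACE

Orientations are given as [roll, pitch, yaw] about the fixed x, y, z axes, in that order (R = Rz(yaw) Ry(pitch) Rx(roll)).
In Python, from cell import r gives the robot as it stands. Calls block until the motion is done:
- r.reach(position, orientation): joint-space move of the TCP to a pose.
- r.move_l(position, rot=None, v=0.15, threshold=None): straight line of the TCP; rot=None keeps the orientation; v is the mean speed in m/s. With threshold (N) it stops when the force on the tool has changed by that much, and returns True; else False.
- r.move_j(angles): joint-space move.
- r.command_gripper(opening, force=None): finger opening in m; force is the grip in N (None keeps the last); returns when the fingers have stopped.
- r.dwell(seconds).
- r.ik(position, orientation): joint angles nearest the present ones, or None.
- r.get_state(): the state.
- r.camera(name): name is "scene" or "top" or "wrist"; returns the picture (400x640x3 uint8, red, green, blue); there is no depth.
- r.camera_info(name): a dict with "K" (3x3 intrinsics, pixels), "dist_coeffs" ([k1, k2, p1, p2, k3] as OpenCV has them; the pictures are not rectified), "extrinsics" (4x4, takes a point from world to camera coordinates); the wrist camera has in their place "hand_eye" (4x4, takes a point from camera to tool coordinates, whose origin is the TCP and whose axes are the flange's). Camera axes: x right, y up, looking along -z (the intrinsics and any distortion apply to the point x, -y, -z); pixel columns grow to the right and rows downward; lengths in m; the calibration is good to about 2 mm. A picture is of the moment at which its call begins: read the wrist's pose just before it. camera_info takes no time and is no camera call.
A pose or a line that the arm cannot do raises r.MotionError and nothing moves.
- r.job_done(): hands the job in; it is judged then, once.
Trained networks look in the newest picture that a camera, given by its name, has taken for a name from the list of things; names that differ only in an ending like _2 or _b are one class to them, and where a whole thing is asked for, a point or a joint stands for the part that bears it (a point fixed in the world has none). Each returns a list of dicts, best first, with "score" (0 to 1); they miss things now and then, are a little off and sometimes report something else, mostly with a low value. They report only what shows in the picture. A call takes as long as a camera call.
- r.boxes_of(camera, thing): "location" ([x, y, z] in m, in the coordinates of the camera as it stood for that picture, good to about 4 mm: the middle of the surface that is visible of it).
The state is a dict: "clock": time; "joint_positions": joint angles; "qvel": joint speeds; "joint_efforts": joint torques, N m; "position": TCP position; "tcp_rot": TCP orientation; "wrist_force": force on the tool from outside, world axes, zero at the start; "moment": the same for the moment, N m; "finger_gap": finger opening in m; "finger_force": force on a finger pad.
Only numpy, scipy, OpenCV 4.12 (cv2) and the standard library are available. Lean on these libraries where they do the work, as an engineer would, in place of code of your own. Each camera call takes 0.05 s, during which the arm holds its last target. There are 200 camera calls.

## Working session

There is one attempt and no reset: what is moved stays moved. The work goes in short steps, each a Python script; the robot and the scene stay as the last script left them, time stands still between calls to the robot, and variables do not carry over. Pictures are saved under pics/ and viewed, at most 10 in all, crops included, and the job is handed in when it is done.

```bash
mkdir -p pics; ls; cat > h.py <<'E'
import numpy as np, cv2
from cell import r
from scipy.spatial.transform import Rotation as R
def campose(name):
    i=r.camera_info(name)
    if name=="wrist":
        s=r.get_state(); T=np.eye(4); T[:3,:3]=R.from_euler('xyz',s['tcp_rot'],degrees=True).as_matrix(); T[:3,3]=s['position']
        return i,T@np.array(i['hand_eye'])
    return i,np.linalg.inv(np.array(i['extrinsics']))
def save(name,f):
    im=r.camera(name); cv2.imwrite('pics/'+f,im[:,:,::-1]); return im
def pix2w(uv,z,i,T):
    p=cv2.undistortPoints(np.array([[uv]],float),np.array(i['K']),np.array(i['dist_coeffs']))[0,0]
    d=T[:3,:3]@np.array([p[0],-p[1],-1]); o=T[:3,3]
    return o+d*(z-o[2])/d[2]
def w2pix(P,i,T):
    c=(np.linalg.inv(T)@np.append(P,1))[:3]; 
    return cv2.projectPoints(np.array([[c[0],-c[1],-c[2]]]),np.zeros(3),np.zeros(3),np.array(i['K']),np.array(i['dist_coeffs']))[0][0,0]
E
python3 - <<'E'
from h import *
print(r.get_state(), r.grip_point_offset)
ims=[save("scene","s1.png"),save("top","t1.png")]
for c in ("top","scene"):
    i,T=campose(c)
    for n in ("cover_red_hole","cover_plain_hole","drift_handle","bolt_head","stand","rabbit","tiger","bisque","mould_red_hole"):
        try:
            for d in r.boxes_of(c,n)[:2]:
                P=(T@np.append(d['location'],1))[:3]; print(c,n,round(d['score'],2),P.round(3),w2pix(P,i,T).round())
        except Exception as e: print(n,e)
E
```

```text
pics
{'clock': 0.0, 'joint_positions': array([-7.46578269e+01,  1.49353353e+01, -7.98621942e+00,  6.71886151e+01,
       -9.53325080e-04,  8.99988219e+01]), 'qvel': array([ 0.0423451 ,  0.01688003,  0.04807272,  0.00344183, -0.03105669,
       -0.03217631]), 'joint_efforts': array([ 3.52028337e-04, -4.05675852e+01,  2.53923333e+01,  1.86632399e-02,
        1.89441434e-04,  1.14669260e-05]), 'position': array([ 0.13872287, -0.50564302,  0.23046548]), 'tcp_rot': array([-1.79889830e+02,  9.51057983e-04,  1.53433530e+01]), 'wrist_force': array([ 0.0719132 ,  0.92898387, -0.49395687]), 'moment': array([-0.00972467,  0.03744781,  0.00761252]), 'finger_force': 0.0, 'finger_gap': 0.08533915676091829} 0.0187
top cover_red_hole 0.59 [0.585 0.085 0.076] [303. 199.]
top cover_plain_hole 0.64 [0.583 0.085 0.075] [303. 200.]
top cover_plain_hole 0.44 [0.559 0.34  0.084] [207. 206.]
top drift_handle 0.57 [ 0.598 -0.277  0.103] [440. 197.]
top bolt_head 0.55 [0.586 0.086 0.071] [303. 198.]
top stand 0.67 [ 0.575 -0.247  0.062] [424. 206.]
top rabbit 0.75 [0.419 0.341 0.075] [205. 258.]
top tiger 0.5
[... 262 characters left out ...]
_hole 0.58 [ 0.76  -0.111  0.073] [285. 299.]
scene cover_plain_hole 0.81 [0.597 0.077 0.074] [341. 205.]
scene drift_handle 0.71 [0.574 0.335 0.068] [433. 166.]
scene drift_handle 0.59 [ 0.605 -0.276  0.094] [184. 257.]
scene bolt_head 0.6 [ 0.569 -0.218  0.087] [209. 235.]
scene bolt_head 0.29 [0.431 0.346 0.055] [408. 130.]
scene stand 0.85 [ 0.596 -0.247  0.061] [202. 256.]
scene rabbit 0.71 [0.432 0.343 0.054] [407. 130.]
scene tiger 0.85 [ 0.759 -0.109  0.074] [286. 299.]
scene tiger 0.55 [0.609 0.074 0.073] [342. 210.]
scene bisque 0.87 [0.572 0.337 0.068] [433. 165.]
scene mould_red_hole 0.95 [0.608 0.075 0.069] [341. 210.]
scene mould_red_hole 0.59 [ 0.57  -0.215  0.086] [211. 235.]
```

```bash
python3 -c "
import cv2
a=cv2.imread('pics/t1.png')[110:300,180:480];cv2.imwrite('pics/t1c.png',cv2.resize(a,None,fx=2.6,fy=2.6))"
```

```text
(no output)
```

View pics/t1c.png

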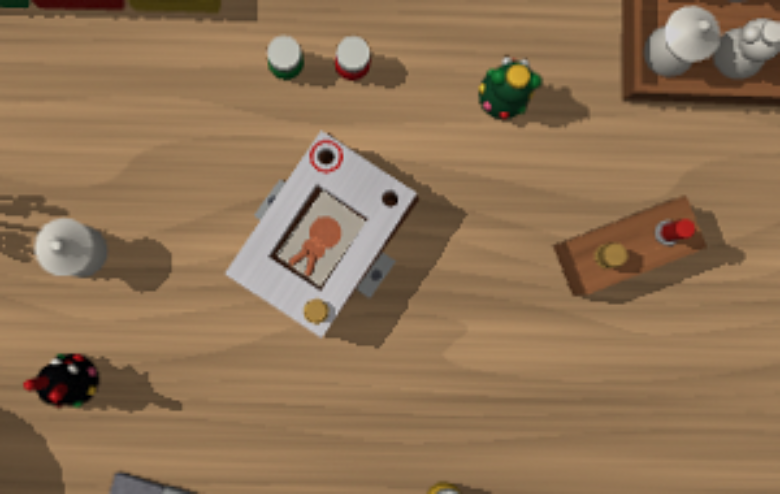

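The top view shows the cover with its red hole at px (305,170), the plain hole at (330,176), and the fitted bolt at (302,230). On the stand, the drift is at (436,199) and the bolt at (415,208). Next I look from close by with the wrist camera.

```bash
python3 - <<'E'
from h import *
i,T=campose("top")
for n,uv,z in (("red",(305.4,170),.072),("plain",(330,186.2),.072),("fb",(301.9,229.6),.084),("drift",(434.5,200),.065),("bolt",(415,208),.092)):
    print(n,pix2w(uv,z,i,T).round(4))
print(np.array(r.camera_info("wrist")['hand_eye']).round(3), np.array(r.camera_info("wrist")['K']).round(0).tolist(),r.camera_info("wrist")['dist_coeffs'])
for n,p in (("cov",(0.58,0.07,0.30)),("sta",(0.57,-0.25,0.30))):
    # place camera above p: keep yaw of tool 0
    rot=[180,0,0]
    M=R.from_euler('xyz',rot,degrees=True).as_matrix(); H=np.array(r.camera_info("wrist")['hand_eye'])
    o=M@H[:3,3]; d=-(M@H[:3,:3])[:,2]; # cam offset and view dir
    t=0.34; L=np.array([p[0],p[1],0.075])
    tcp=L-d*t-o
    print(n,'tcp',tcp.round(3),'dir',d.round(2))
    try: r.reach(tcp.tolist(),rot)
    except Exception as e: print(e); continue
    r.dwell(0.2)
    i,T=campose("wrist"); np.save(n+'.npy',T); save("wrist",n+".png")
    for k in ("cover_red_hole","cover_plain_hole","drift_handle","bolt_head"):
        for q in r.boxes_of("wrist",k)[:2]:
            P=(T@np.append(q['location'],1))[:3]; print(k,round(q['score'],2),P.round(3),w2pix(P,i,T).round())
    print(r.get_state()['clock'])
E
```

```text
red [0.6636 0.0817 0.072 ]
plain [0.6213 0.0138 0.072 ]
fb [0.5021 0.0863 0.084 ]
drift [ 0.5925 -0.2753  0.065 ]
bolt [ 0.5672 -0.213   0.092 ]
[[-0.     0.95   0.314  0.081]
 [ 1.     0.     0.     0.   ]
 [ 0.     0.314 -0.95  -0.143]
 [ 0.     0.     0.     1.   ]] [[357.0, 0.0, 317.0], [0.0, 357.0, 197.0], [0.0, 0.0, 1.0]] [0.00183641 0.         0.         0.         0.        ]
cov tcp [0.606 0.07  0.255] dir [-0.31  0.   -0.95]
cover_red_hole 0.92 [0.599 0.084 0.076] [302. 177.]
cover_plain_hole 0.93 [0.596 0.079 0.073] [307. 179.]
bolt_head 0.79 [ 0.569 -0.205  0.088] [613. 212.]
5.2583
sta tcp [ 0.596 -0.25   0.255] dir [-0.31 -0.   -0.95]
cover_red_hole 0.95 [0.602 0.032 0.073] [ 14. 163.]
cover_plain_hole 0.91 [0.592 0.03  0.072] [ 20. 174.]
drift_handle 0.86 [ 0.599 -0.283  0.114] [357. 178.]
bolt_head 0.6 [ 0.574 -0.214  0.094] [278. 199.]
10.45
```

```bash
python3 -c "
import cv2,numpy as np
a=cv2.imread('pics/cov.png')[60:330,160:480];b=cv2.imread('pics/sta.png')[120:260,220:420]
cv2.imwrite('pics/covc.png',cv2.resize(a,None,fx=2,fy=2,interpolation=2)); cv2.imwrite('pics/stac.png',cv2.resize(b,None,fx=4,fy=4,interpolation=2))"
```

```text
(no output)
```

View pics/covc.png

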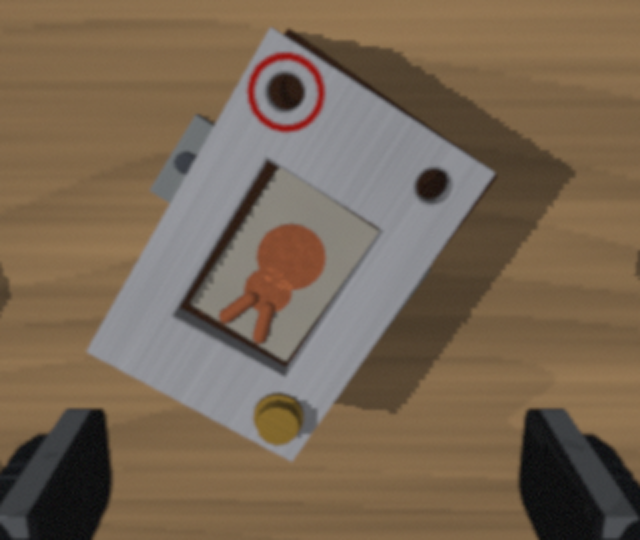

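View pics/stac.png

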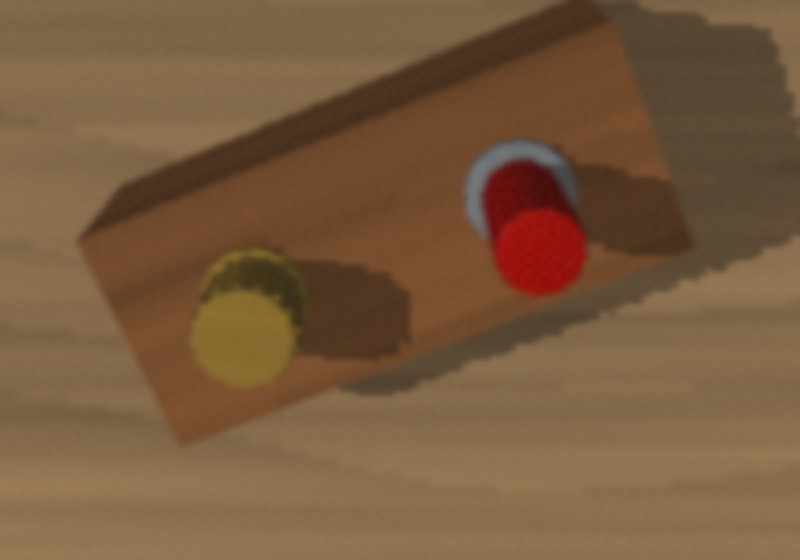

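```bash
python3 - <<'E'
from h import *
i=r.camera_info("wrist"); T=np.load('cov.npy')
im=cv2.imread('pics/cov.png'); hsv=cv2.cvtColor(im,cv2.COLOR_BGR2HSV)
m=((hsv[...,1]>150)&((hsv[...,0]<5)|(hsv[...,0]>175))).astype(np.uint8); m[:85]=0;m[130:]=0;m[:,:275]=0;m[:,330:]=0
c,_=cv2.findContours(m,cv2.RETR_EXTERNAL,cv2.CHAIN_APPROX_NONE); e=cv2.fitEllipse(max(c,key=len)); print(e)
red=pix2w(e[0],.072,i,T); 
pl=pix2w((376.3,152.3),.072,i,T); fb=pix2w((299,269.2),.084,i,T)
print('red',red,'plain',pl,'fb',fb,np.linalg.norm(red-pl),np.linalg.norm((red-fb)[:2]),np.linalg.norm((pl-fb)[:2]))
src=np.array([[0,80],[0,0],[-140,0]])/1000.; dst=np.array([red,pl,fb])[:,:2]
def fit(s,d):
    a=s-s.mean(0);b=d-d.mean(0);th=np.arctan2((a[:,0]*b[:,1]-a[:,1]*b[:,0]).sum(),(a*b).sum()); M=np.array([[np.cos(th),-np.sin(th)],[np.sin(th),np.cos(th)]])
    return th,d.mean(0)-M@s.mean(0),M
th,t,M=fit(src,dst); print('cover yaw',np.degrees(th),(src@M.T+t-dst)*1e3)
F=t+M@src[2]
np.savez('cov.npz',th=th,t=t,F=F)
print('fit red',t+M@src[0],'plain',t,'F',F)
big=cv2.resize(im[75:175,270:420],None,fx=5,fy=5,interpolation=2)
for dth,col in ((0,(255,255,0)),(-.038,(0,255,0)),(.038,(255,0,255))):
    c,s=np.cos(th+dth),np.sin(th+dth)
    for h in ((.14,.08),(.14,0)):
        P=F+[c*h[0]-s*h[1],s*h[0]+c*h[1]]
        z=.072 if dth==0 else .060; rad=.0085 if dth==0 else .009
        pts=np.array([w2pix(np.r_[P+rad*np.array([np.cos(a),np.sin(a)]),z],i,T) for a in np.linspace(0,6.28,60)])
        cv2.polylines(big,[((pts-[270,75]+.5)*5).astype(int)],True,col,1)
    # case top outline at z=.06 (+x end edges): holes 20mm from edges
    if dth:
        pts=[]
        for h in ((-.02,-.02),(.16,-.02),(.16,.10),(-.02,.10)):
            P=F+[c*h[0]-s*h[1],s*h[0]+c*h[1]]; pts.append(w2pix(np.r_[P,.06],i,T))
        cv2.polylines(big,[((np.array(pts)-[270,75]+.5)*5).astype(int)],True,col,1)
cv2.imwrite('pics/ov.png',big)
T=np.load('sta.npy')
for n,uv,z in (("drift top",(355.1,183.1),.115),("drift collar",(350.1,167.4),.065),("bolt top",(280.4,204.9),.092)): print(n,pix2w(uv,z,i,T).round(4))
E
```

```text
((302.5624084472656, 105.60411071777344), (36.32088851928711, 37.633846282958984), 168.2490997314453)
red [0.6640222  0.08269013 0.072     ] plain [0.6220713  0.01511628 0.072     ] fb [0.50701326 0.08787869 0.084     ] 0.07953680759798988 0.15709464359386782 0.13613493121921333
cover yaw -31.914241064026793 [[ 1.48723378 -0.19391875]
 [ 1.14618745 -0.5272902 ]
 [-2.63342124  0.72120895]]
fit red [0.66550943 0.08249621] plain [0.62321748 0.01458899] F [0.50437984 0.08859989]
drift top [ 0.5949 -0.2812  0.115 ]
drift collar [ 0.5961 -0.2814  0.065 ]
bolt top [ 0.5676 -0.2164  0.092 ]
```

View pics/ov.png

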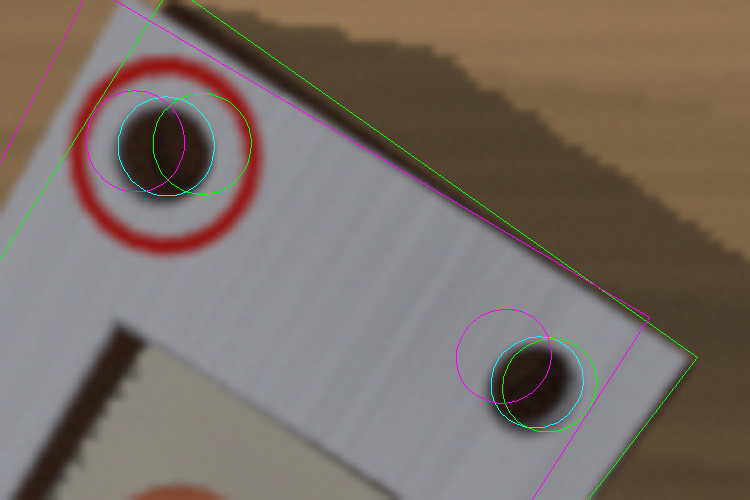

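The strip of case showing along the +x end opens towards the red hole. So the cover is turned CCW (θ>0), and the mould's red hole lies about 6 mm to world -y of the cover's. I grasp the drift now.

```bash
python3 - <<'E'
from h import *
Y=[180,0,-66.6]
t0=r.get_state()['clock']
r.command_gripper(0.05,60)
r.reach([.5955,-.2813,.135],Y); print(r.get_state()['clock']-t0)
print(r.move_l([.5955,-.2813,.078],v=.12,threshold=15))
r.command_gripper(0.0,60); s=r.get_state(); print(s['clock']-t0,s['finger_gap'],s['finger_force'],s['wrist_force'])
r.move_l([.5955,-.2813,.18],v=.2)
s=r.get_state(); print(s['clock'],s['wrist_force'],s['position'])
i,T=campose("wrist"); np.save('g.npy',T); save("wrist","grasp.png")
# predicted tip/collar/handle pixel if axis is on tool axis
for dz in (-.0917+.0187-.0,):
    pass
zc=.18+(.09-.078)
for off in (0.025,-.025,-.03,-.05,-.08): print(off,w2pix([s['position'][0],s['position'][1],zc+off],i,T).round(1))
E
python3 -c "
import cv2
a=cv2.imread('pics/grasp.png'); cv2.imwrite('pics/graspc.png',a[150:400,170:470].repeat(2,0).repeat(2,1))"
```

```text
4.700000000000001
False
5.708300000000001 0.018497893237557263 58.559566140174866 [-1.03453364 -0.89453395  4.15906994]
16.8167 [-1.09266639 -0.57739624 -2.19242433] [ 0.59481025 -0.28090691  0.17866901]
0.025 [317.8 322.7]
-0.025 [317.4 255.2]
-0.03 [317.4 250.4]
-0.05 [317.3 233.7]
-0.08 [317.2 213.9]
```

View pics/graspc.png

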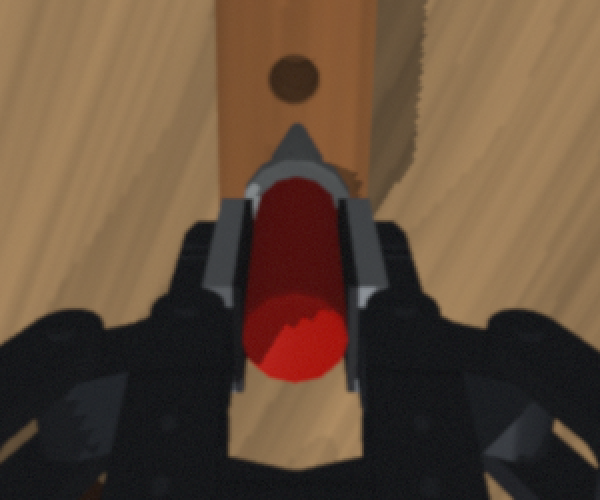

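```bash
cat >> h.py <<'E'
def down(x,y,z0,z1,step,flat=12,fz=25,gain=0.00008,log=True):
    """stepwise descent, yielding sideways to lateral force; stops at vertical force fz"""
    f0=r.get_state()['wrist_force']; z=z0
    while z>z1+1e-6:
        z=max(z-step,z1); r.move_l([x,y,z],v=.06); s=r.get_state(); f=s['wrist_force']-f0
        if log: print(round(s['clock'],2),s['position'].round(4),f.round(1),s['moment'].round(2))
        if f[2]>fz or np.hypot(*f[:2])>flat: break
        x+=np.clip(gain*f[0],-.0008,.0008); y+=np.clip(gain*f[1],-.0008,.0008)
    return x,y,z
E
python3 - <<'E'
from h import *
s=r.get_state(); off=s['position']-[.5955,-.2813,.18]
tx,ty=.6638,.0766
r.move_l([tx,ty,.18],v=.25); r.move_l([tx,ty,.150],v=.15)
save("wrist","hov.png")
print(r.get_state()['clock'],r.get_state()['position'])
print(down(tx,ty,.150,.115,.005))
E
python3 -c "
import cv2
a=cv2.imread('pics/hov.png'); cv2.imwrite('pics/hovc.png',a[120:320,220:420].repeat(3,0).repeat(3,1))"
```

```text
18.875 [0.66371887 0.07579596 0.1503212 ]
19.12 [0.6639 0.0765 0.1454] [-0.6  0.3  0.5] [-0.03  0.01  0.03]
19.38 [0.6634 0.0767 0.1396] [-0.1  0.7  0. ] [-0.   -0.03 -0.01]
19.62 [0.6635 0.0768 0.1345] [-0.5  0.5  0.4] [ 0.12  0.01 -0.01]
19.88 [0.6638 0.0772 0.1296] [ 0.5  1.9 -0.7] [ 0.47 -0.19 -0.01]
20.12 [0.6639 0.0771 0.1247] [ 1.3  2.5 -0.7] [ 0.53 -0.33  0.  ]
20.38 [0.6639 0.0771 0.1196] [ 0.5  2.7 -0.8] [ 0.55 -0.41 -0.  ]
20.62 [0.6639 0.0772 0.1146] [ 1.6  2.4 -1.2] [ 0.58 -0.47 -0.  ]
(np.float64(0.6640212729275036), np.float64(0.0774850480128962), 0.115)
```

View pics/hovc.png

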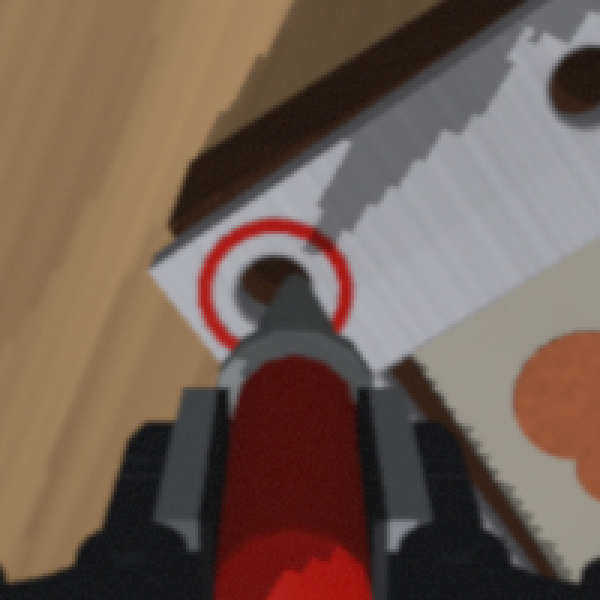

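Tip went into the cover's hole and the cover is yielding at about 2.5 N, as expected. I press on.

```bash
python3 - <<'E'
from h import *
print(down(.6639,.0770,.115,.0895,.004,flat=15,fz=25,gain=0.00003))
E
```

```text
20.88 [0.664  0.0769 0.1106] [-0.1  0.5 -1.2] [ 0.47 -0.58 -0.04]
21.12 [0.6639 0.0769 0.1066] [ 1.  -0.6 -1.8] [ 0.44 -0.71 -0.01]
21.38 [0.6639 0.0769 0.1025] [ 1.1 -1.5 -1.1] [ 0.35 -0.68  0.  ]
21.62 [0.6639 0.0768 0.0985] [ 0.6 -0.8 -1.1] [ 0.28 -0.67  0.04]
21.88 [0.6638 0.0768 0.0945] [ 0.4 -0.7 -1.1] [ 0.24 -0.58 -0.03]
22.12 [0.664  0.0767 0.0913] [-0.9 -2.2  2.9] [ 0.1  -0.27  0.06]
22.38 [0.664  0.0767 0.0911] [-2.7 -1.9 10.8] [0.08 0.19 0.  ]
(np.float64(0.6638855816232936), np.float64(0.07678289857775814), 0.0895)
```

```bash
python3 - <<'E'
from h import *
r.command_gripper(.045,60)
r.move_l([.6639,.0768,.19],v=.2)
r.dwell(.1)
i,T=campose("wrist"); np.save('chk.npy',T); save("wrist","chk.png"); s=r.get_state(); print(s['clock'],s['position'])
for n,p in (('plain0',(.6221,.0151,.072)),('drift top',(.6639,.0768,.127)),('drift collar top',(.6639,.0768,.077))): print(n,w2pix(p,i,T).round(1))
E
python3 -c "
import cv2
a=cv2.imread('pics/chk.png'); cv2.imwrite('pics/chkc.png',cv2.resize(a[100:300,240:500],None,fx=3,fy=3,interpolation=2))"
```

```text
23.55 [0.66256642 0.07664403 0.18769036]
plain0 [401.8 137.2]
drift top [314.9 216.8]
drift collar top [315.  192.1]
```

View pics/chkc.png

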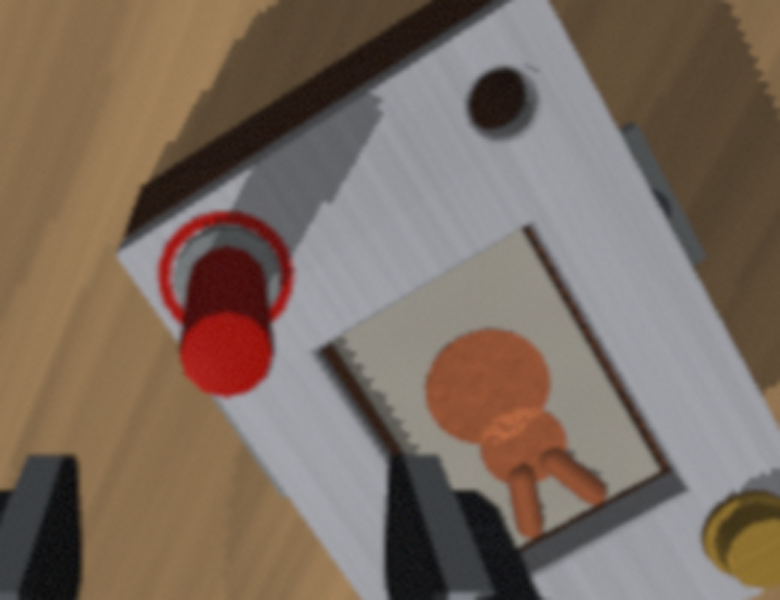

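```bash
python3 - <<'E'
from h import *
i=r.camera_info("wrist"); T=np.load('chk.npy')
im=cv2.imread('pics/chk.png'); hsv=cv2.cvtColor(im,cv2.COLOR_BGR2HSV)
p=pix2w((407,134),.072,i,T); rd=pix2w((315.3,190.6),.072,i,T); dt=pix2w((315.2,217.2),.127,i,T)
print('plain',p,'red',rd,'drifttop',dt,np.linalg.norm(p-rd))
v=(rd-p)[:2]; print('yaw',np.degrees(np.arctan2(v[1],v[0]))-90)
# now the bolt, open a little, stop above it and look again
s=r.get_state()
r.command_gripper(.05,60)
r.move_l([.5676,-.2164,.19],v=.25); r.dwell(.1)
i,T=campose("wrist"); np.save('b.npy',T); save("wrist","b.png"); s=r.get_state(); print(s['clock'],s['position'])
print(w2pix([.5676,-.2164,.092],i,T))
im=cv2.imread('pics/b.png')
hsv=cv2.cvtColor(im,cv2.COLOR_BGR2HSV); m=((hsv[...,0]>20)&(hsv[...,0]<32)&(hsv[...,1]>130)&(hsv[...,2]>110)).astype(np.uint8)
n,l,st,c=cv2.connectedComponentsWithStats(m); 
for k in np.argsort(-st[1:,4])[:3]+1: print(st[k],c[k],pix2w(c[k],.092,i,T))
cv2.imwrite('pics/bc.png',cv2.resize(im[120:280,220:420],None,fx=3,fy=3))
E
```

```text
plain [0.61972162 0.01159028 0.072     ] red [0.66356501 0.07706139 0.072     ] drifttop [0.66365076 0.07694663 0.127     ] 0.07879536433779473
yaw -33.80863971117435
25.3083 [ 0.56801111 -0.2152827   0.18998431]
[318.49310485 196.95495031]
[ 13 212  33  30 729] [ 28.65294925 226.39643347] [ 0.75232801 -0.11150071  0.092     ]
[302 181  32  30 533] [317.16885553 195.73358349] [ 0.56882676 -0.21686245  0.092     ]
[ 92 169   7   5  27] [ 94.77777778 171.03703704] [ 0.71733877 -0.17197475  0.092     ]
```

View pics/bc.png

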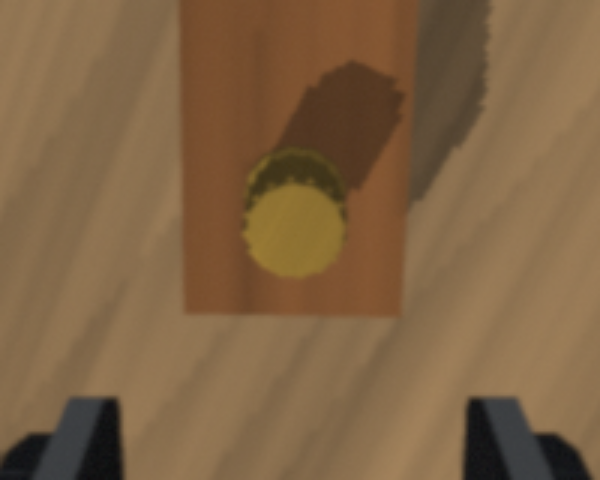

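The drift is fully home: its collar sits concentric with the ring, and the cover yaw is now -33.8°. The bolt's head top is at px (318,196), which gives (0.568, -0.2167). I grasp it and place it.

```bash
python3 - <<'E'
from h import *
print(r.move_l([.568,-.2167,.0675],v=.15,threshold=15))
r.command_gripper(0,50); s=r.get_state(); print(s['clock'],s['finger_gap'],s['position'])
zg=s['position'][2]
r.move_l([.568,-.2167,.16],v=.2)
r.move_l([.6194,.0111,.16],v=.22); r.move_l([.6194,.0111,.125],v=.12)
print(r.get_state()['finger_gap'],zg)
print(down(.6194,.0111,.125,.0785,.005,flat=12,fz=12,gain=0.0001))
E
```

```text
False
26.6333 0.02218380277797913 [ 0.56894292 -0.21706755  0.06885108]
0.02226663141104925 0.06885108216303404
29.15 [0.6197 0.011  0.1204] [ 0.6  0.5 -0.3] [-0.01  0.01 -0.02]
29.4 [0.6192 0.0112 0.1147] [ 0.3  0.1 -1.1] [-0.01 -0.01 -0.01]
29.65 [0.6191 0.0112 0.1095] [ 1.3  0.1 -0.1] [-0.    0.03  0.  ]
29.9 [0.6193 0.0112 0.1045] [1.  0.5 0.1] [-0.03  0.02  0.02]
30.15 [0.6193 0.0112 0.0995] [1.2 1.1 0.5] [0.03 0.08 0.01]
30.4 [0.6195 0.0114 0.0946] [ 0.6  0.7 -0.1] [-0.02 -0.01 -0.01]
30.65 [0.6196 0.0115 0.0895] [ 0.8  0.9 -0.2] [ 0.01  0.02 -0.04]
30.9 [0.6197 0.0116 0.0846] [ 1.3  0.9 -0.7] [-0.03 -0.01  0.05]
31.15 [0.6207 0.0112 0.0808] [-0.4 -1.5  4.8] [-0.28  0.28 -0.01]
31.4 [0.6207 0.0112 0.0808] [-2.8 -0.5 13.8] [-0.27  0.89  0.01]
(np.float64(0.6200676141731892), np.float64(0.011444819338017708), 0.0785)
```

```bash
python3 - <<'E'
from h import *
r.command_gripper(.045,50)
r.move_l([.6202,.0114,.21],v=.2); r.dwell(.2)
i,T=campose("wrist"); im=save("wrist","fin.png"); s=r.get_state(); print(s['clock'],s['wrist_force'])
cv2.imwrite('pics/finc.png',cv2.resize(im[120:320,170:430,::-1],None,fx=3,fy=3))
E
```

```text
32.8083 [ 0.14900789  0.31548109 -0.27707855]
```

View pics/finc.png

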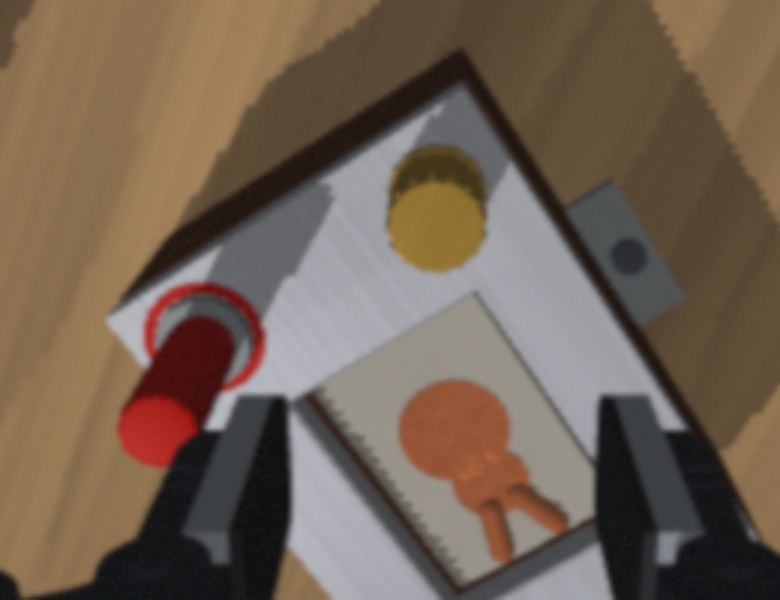

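Both stand flush: the drift's collar is centred in the red ring and the bolt's flange lies flat on the cover.

```bash
python3 -c "
from cell import r
print(r.job_done())"
```

```text
the job is handed in; nothing more can be done
None
```

The drift is fully home with the cover drawn into line, the bolt is seated with its flange flat on the cover, and the job was handed in at about 33 s; no verdict was returned.

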